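# Tighten the manifold plug with the click driver

## Robot

A 6-joint arm with a two-finger parallel gripper is mounted at the origin on the work surface. World frame = base frame: x ahead of the robot, y to its left, z up, the work surface at z = 0. Lengths are in m, angles in degrees, forces in N, time in s.
With the tool pointing down it reaches from about 0.4 to 0.825 m from the base axis. Payload 7 kg.
Tool frame: the origin (TCP) lies at the very end of the fingers, on their centre line; the grasp point (between the pads) lies 19 mm behind it; z points along the fingers, y is the direction in which the jaws open and shut (so a half turn about z gives the same grasp; the last joint's range is limited). The gripper opens to 88 mm and grips with 3 to 60 N. Pads are 19 mm wide; open, the fingers measure 130 mm over their backs; the gripper's body (78 mm by 193 mm) begins 47 mm behind the grasp point.
Start: joints at [-54.196, 20.546, 0.682, 0, -70.136, -16.507], TCP at [0.223, -0.637, 0.227] pointing down, gripper open.
Joint ranges: [-176.03, 176.03], [-82.01, 121.73], [-58.28, 71.71], [-173.87, 95.51], [-174.79, -0.11], [-173.66, 173.66]. Speed limits (degrees/s): [136.94, 136.94, 172.46, 180, 180, 180].

## Interface

Orientations are given as [roll, pitch, yaw] about the fixed x, y, z axes, in that order (R = Rz(yaw) Ry(pitch) Rx(roll)).
In Python, from plant import telemetry, optics, ctrl gives the robot as it stands.
- The arm moves only by the tool servo_tool, never from a script. Its argument "rows" is a list of rows, each a list of 3 entries, a list of its own where there are three numbers: the shift along the tool's x, y, z in m, then the turn, a rotation vector about the tool's x, y, z in units of 6 degrees (1.0 is 6 degrees), then the closure, from 0 (fully open) to 1 (shut). A call has 1 to 20 rows; each row shifts and turns the commanded pose from where the row before left it, along the tool's axes as they then stand; what a row does not reach is not made up. A row lasts 1/12 s, in which the tool goes at most 41.7 mm and 7.16 degrees, less where a joint would pass 70% of its speed; a pose out of reach is approached as far as the arm can. A call is refused whole if a number of a shift passes 0.0417 or a number of a turn 1, either way. A call with a gripper value outside its range is refused whole. The fingers move at their own pace and stop on an object; the grip force is fixed at half the most. Time passes only in rows, so rows that do not move let the fingers close. It gives the time, the measured TCP pose, the force and the opening at its end, in the units of the state.
- telemetry.get_obs(): the state, without advancing time (a new reading comes with each control period).
- optics.snapshot(name): name is "scene" or "top" or "wrist"; returns the picture (420x560x3 uint8, red, green, blue); there is no depth.
- optics.camera_info(name): a dict with "mtx" (3x3 intrinsics, pixels), "rvec" (rotation vector, rad) and "tvec" (3), from world to camera coordinates, as OpenCV has them. Camera axes: x right, y down, z forward; pixel columns grow to the right and rows downward; lengths in m; the calibration is good to about 2 mm. The wrist camera is an equidistant fisheye: a pixel r from the principal point sees the ray r / f radians off the axis. A picture is of the moment at which its call begins: read the wrist's pose just before it. camera_info takes no time and is no camera call; for the wrist camera it gives the pose at the moment of the call.
- ctrl.close_job(): hands the job in, once; it reports no verdict.
The state is a dict: "clock": time; "joint_pos": joint angles; "qvel": joint speeds; "tau": joint torques, N m; "tool_pos": TCP position; "orientation": TCP orientation; "force": force on the tool from outside, world axes, zero at the start; "moment": the same for the moment, N m; "opening": finger opening in m.
Only numpy, scipy, OpenCV 4.12 (cv2) and the standard library are available. Lean on these libraries where they do the work, as an engineer would, in place of code of your own. Each camera call takes 0.05 s, during which the arm holds its last target.

## Task

Take the T-handle click driver out of its wooden holder, set its socket squarely and fully down over the square-head brass plug on the metal test block, and turn it clockwise until it clicks over, then stop at once. Let go and leave the driver standing on the tightened plug; do not slacken the plug again, and do not disturb the solder spool, the bottle or the sensor lying near.

Things in the scene. Friction and masses are not known exactly. Their poses are not given: they have to be found in the camera images.
- block: Fixed aluminium test block, 130 x 100 x 40 mm on a steel strip, bolted down; origin at the centre of its underside, z up. The square-head plug sits at x -5, y -10 mm of it. It also has two brass hex caps (24 mm across, 11 mm tall, at x 40, y +-28 mm) and a 20 mm tall steel hose barb (x -35, y 33 mm), all to be left alone.
- plug_seat (a point): Point on the plug's turning axis, on the upper face of its round brass collar (36 mm across, 4 mm thick), 44 mm above the table; z up, x and y square to the flats of the head and turning with it. On the collar stands the square head, 18 mm across flats, 11 mm tall, and on that a centring cone 5 mm tall that narrows from 18 to 12 mm diameter.
- plug (a joint): Turning angle of the plug in rad from an arbitrary zero; grows as it is tightened (clockwise from above). After up to 0.25 rad of play in the socket it turns stiffly: barely felt to 0.3 N m at first, rising 0.3 to 0.4 N m per rad, and it stays where it is left. It begins 0.4 to 1 rad short of where the driver clicks, differently each time.
- holder: Fixed wooden holder block 100 x 90 x 35 mm with a round pocket, 50 mm across and 15 mm deep, at its centre; origin at the centre of its underside. The driver stands loose in the pocket.
- socket (a point): Centre of the mouth (lower end) of the driver's square socket; z up the shaft, x and y square to its sides. The socket is 28 mm square outside, 20 mm inside (1 mm clearance each side on the plug), 18 mm deep: fully down, its rim rests on the plug's collar and this point meets plug_seat. The driver weighs about 0.3 kg; its shaft is 14 mm thick.
- driver: The T-handle click driver's shaft, origin at the socket's mouth like socket. Turned clockwise from above, the handle carries the shaft round stiffly up to about 0.5 N m; there it clicks: the handle swings on against the shaft while the torque falls steadily, to two thirds by 0.2 rad and under half by 0.3 rad (end stop 0.36 rad). Stopping at once: within 0.3 rad of swing. Let go, it springs back.
- handle (a point): Centre of the driver's plain black T-bar, on the shaft's axis, 96 mm above the socket's mouth. The bar is 100 mm long (along this frame's x), 16 mm wide (y), 22 mm tall (z), flat-sided, to be gripped across its middle from above (70 N or more holds it well). Its x lies along the socket's x until the driver clicks.
- spool: Solder spool, loose, upright, 64 mm across, 50 mm tall; origin at the centre of its underside. Leave alone.
- bottle: Small loose bottle, 36 mm across, 100 mm tall; origin at the centre of its underside. Leave alone.
- sensor: Loose oxygen sensor lying on the table, 87 mm long, 22 mm thick, along its x; origin under its middle. Leave alone.
Mind the look-alikes: they are no part of the job. Leave any orange or pink look-alike of the driver alone.

How it is judged:
By the outcome, as a careful person would: the job done as asked, in the order asked, and still so for the second after the job is handed in, with the robot touching nothing.
It also fails if it takes over 67 s, if anything falls off the work surface, if the arm or the gripper's body presses on something with over 40 N, if the wrist force passes 120 N, or if a joint passes its speed limit or range.

## Working session

There is one attempt and no reset: what is moved stays moved. The work goes in short steps, Python scripts to look and compute and a tool call to move; the robot and the scene stay as the last step left them, time stands still between calls to the robot, and variables do not carry over. Pictures are saved under pics/ and viewed, and the job is handed in when it is done.

Besides the shell and the picture viewer there is one more tool, called after "Emit:" as a command line: name --argument value ..., lists and objects as JSON in quotes. servo_tool: Moves the arm, as the interface text tells. Its arguments: {"type":"object","properties":{"rows":{"type":"array"}},"required":["rows"]}

```bash
mkdir -p pics; ls; python3 - <<'E'
from plant import telemetry, optics
import cv2
print(telemetry.get_obs())
for n in ["scene","top","wrist"]:
    i=optics.camera_info(n); print(n,i)
    im=optics.snapshot(n); cv2.imwrite(f"pics/{n}0.png",im[:,:,::-1])
E
```

```text
pics
{'clock': 0.0, 'joint_pos': array([-5.41943080e+01,  2.05905275e+01,  6.35728447e-01, -1.88588713e-02,
       -7.01364202e+01, -1.65074448e+01]), 'qvel': array([-0.01399966, -0.02652463,  0.01415435, -0.09378147, -0.0174531 ,
       -0.01443501]), 'tau': array([ 6.44206175e-04, -5.82722890e+01,  2.93045729e+01,  6.99727133e+00,
        6.83208142e-03, -1.44741675e-04]), 'tool_pos': array([ 0.22289872, -0.63663375,  0.22565175]), 'orientation': array([ 1.79907503e+02, -8.92331526e-03, -1.60708168e+02]), 'force': array([ 0.37488924, -1.01305296,  0.67774655]), 'moment': array([ 0.0363295 , -0.01633116,  0.00733857]), 'opening': 0.08736159331881965}
scene {'mtx': array([[485.79623075,   0.        , 289.7084349 ],
       [  0.        , 485.79623075, 209.38066104],
       [  0.        ,   0.        ,   1.        ]]), 'rvec': array([ 1.80393167,  1.573362  , -0.70947102]), 'tvec': array([ 0.0066034 , -0.29915996,  1.43287162])}
top {'mtx': array([[390.50290238,   0.        , 278.36094546],
       [  0.        , 390.50290238, 209.85370755],
       [  0.        ,   0.        ,   1.        ]]), 'rvec': array([ 2.13033302, -2.18092204,  0.21941011]), 'tvec': array([-0.0805979 ,  0.58884492,  0.78074474])}
wrist {'mtx': array([[325.1922621 ,   0.        , 272.01476267],
       [  0.        , 325.1922621 , 213.57369774],
       [  0.        ,   0.        ,   1.        ]]), 'rvec': array([-1.709869  , -2.40827734, -0.35449011]), 'tvec': array([ 0.67384927, -0.03587286,  0.39090799])}
```

View pics/scene0.png

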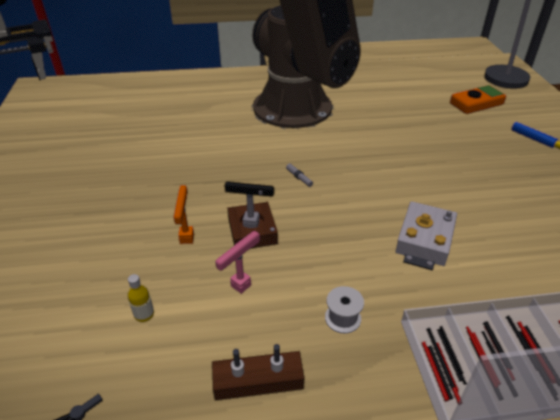

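View pics/top0.png

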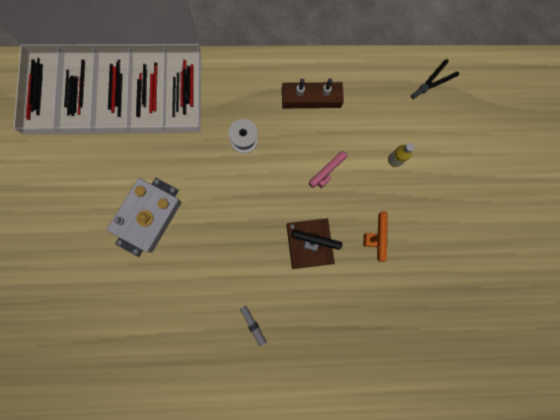

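View pics/wrist0.png

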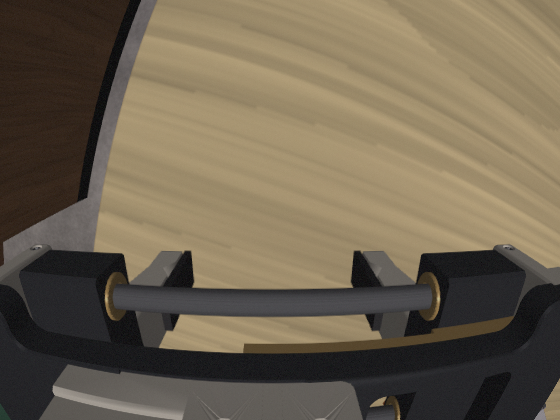

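The top view shows the driver's black T-bar at about (317,240) in the holder at (311,244). The block is at (145,215) with the plug near (146,218). The scene view shows the T-bar at (249,188) and the plug at (425,220). I'll enlarge both.

```bash
python3 - <<'E'
import cv2
t=cv2.imread("pics/top0.png");s=cv2.imread("pics/scene0.png")
def crop(im,x,y,w,h,k,n): cv2.imwrite(n,cv2.resize(im[y:y+h,x:x+w],None,fx=k,fy=k,interpolation=cv2.INTER_CUBIC))
crop(t,275,205,80,75,8,"pics/c1.png");crop(t,100,170,90,90,6.6,"pics/c2.png")
crop(s,210,165,80,90,6.6,"pics/c3.png");crop(s,390,195,75,75,8,"pics/c4.png")
E
```

```text
(no output)
```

View pics/c1.png

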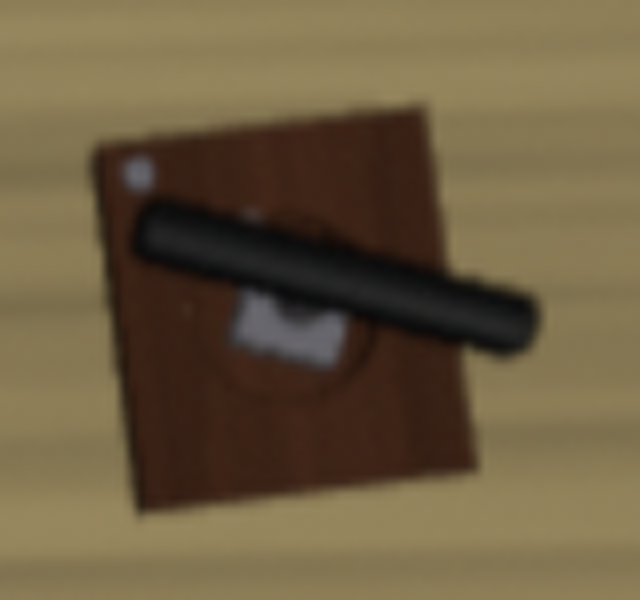

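View pics/c2.png

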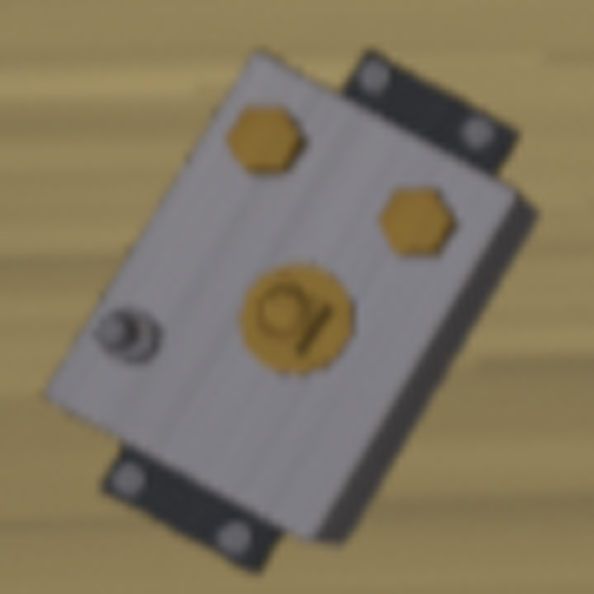

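View pics/c3.png

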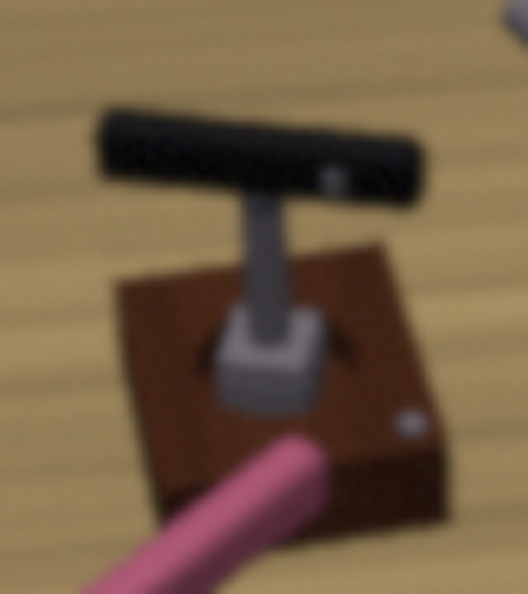

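View pics/c4.png

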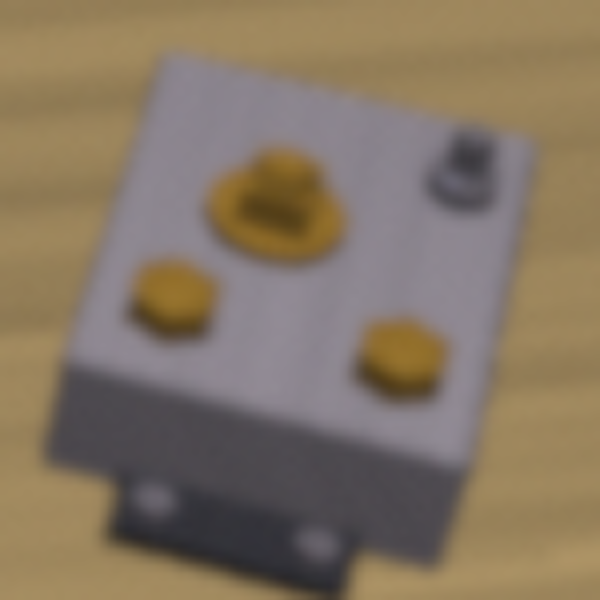

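```bash
cat > h.py <<'E'
import numpy as np, cv2
from scipy.optimize import least_squares
from plant import telemetry, optics
def rt(i): return cv2.Rodrigues(np.array(i["rvec"]))[0],np.array(i["tvec"])
def ray(i,px,fish=False):
    R,t=rt(i);K=i["mtx"];v=np.array([(px[0]-K[0,2])/K[0,0],(px[1]-K[1,2])/K[1,1]])
    if fish:
        r=np.linalg.norm(v);d=np.array([*(v/max(r,1e-9)*np.sin(r)),np.cos(r)])
    else: d=np.array([*v,1.])
    return -R.T@t,R.T@(d/np.linalg.norm(d))
def proj(i,P,fish=False):
    R,t=rt(i);K=i["mtx"];c=R@np.asarray(P,float)+t
    if fish:
        r=np.hypot(c[0],c[1]);th=np.arctan2(r,c[2]);v=c[:2]/max(r,1e-9)*th
    else: v=c[:2]/c[2]
    return np.array([K[0,0]*v[0]+K[0,2],K[1,1]*v[1]+K[1,2]])
def tri(rays):
    A=np.zeros((3,3));b=np.zeros(3)
    for o,d in rays:
        M=np.eye(3)-np.outer(d,d);A+=M;b+=M@o
    X=np.linalg.solve(A,b)
    return X,[np.linalg.norm((np.eye(3)-np.outer(d,d))@(X-o)) for o,d in rays]
def atz(r,z):
    o,d=r;return o+d*(z-o[2])/d[2]
E
python3 - <<'E'
from h import *
T=optics.camera_info("top");S=optics.camera_info("scene")
c=lambda p,off,k:(np.array(p)+.5)/k-.5+np.array(off)
c1=lambda p:c(p,(275,205),8);c2=lambda p:c(p,(100,170),6.6);c3=lambda p:c(p,(210,165),6.6);c4=lambda p:c(p,(390,195),8)
rt_,rs=lambda p:ray(T,p),lambda p:ray(S,p)
print("bar mid",tri([rt_(c1((336,278))),rs(c3((262,157)))]))
print("endA",tri([rt_(c1((148,228))),rs(c3((412,178)))]))
print("endB",tri([rt_(c1((525,328))),rs(c3((108,142)))]))
print("collar",tri([rt_(c2((299,320))),rs(c4((276,212)))]))
print("cone top",tri([rt_(c2((285,306))),rs(c4((289,163)))]))
print("collar@44",atz(rt_(c2((299,320))),.044),atz(rs(c4((276,212))),.044))
print("bar@.116",atz(rt_(c1((336,278))),.116),atz(rs(c3((262,157))),.116))
top=[(258,48),(520,200),(315,540),(45,392)]
P=np.array([atz(rt_(c2(p)),.04) for p in top]);print(P, [np.linalg.norm(P[i]-P[(i+1)%4]) for i in range(4)])
# scene: order TL(258,48)->? 
sc=[(78,365),(468,465),(535,140),(165,55)]
P=np.array([atz(rs(c4(p)),.04) for p in sc]);print(P, [np.linalg.norm(P[i]-P[(i+1)%4]) for i in range(4)])
E
```

```text
bar mid (array([ 0.516519  , -0.16212261,  0.11986476]), [np.float64(0.0013113354120184132), np.float64(0.0013113354120183878)])
endA (array([ 0.52974045, -0.11813834,  0.11773919]), [np.float64(0.0004935063726319066), np.float64(0.0004935063726319169)])
endB (array([ 0.50340832, -0.20713038,  0.11993508]), [np.float64(0.001470707490710792), np.float64(0.0014707074907107385)])
collar (array([0.57596254, 0.18761898, 0.04539589]), [np.float64(0.0011399510285522232), np.float64(0.0011399510285522816)])
cone top (array([0.57775809, 0.18665502, 0.06376937]), [np.float64(0.0012203188778557791), np.float64(0.0012203188778558039)])
collar@44 [0.57587175 0.1868739  0.044     ] [0.57439728 0.18967744 0.044     ]
bar@.116 [ 0.51667216 -0.16397484  0.116     ] [ 0.51201544 -0.16063587  0.116     ]
[[0.66627393 0.20373835 0.04      ]
 [0.61425491 0.11849967 0.04      ]
 [0.50607849 0.18111743 0.04      ]
 [0.55502603 0.26708427 0.04      ]] [np.float64(0.09985795527687996), np.float64(0.12499249042844927), np.float64(0.09892502606391267), np.float64(0.12801875814863276)]
[[0.61793278 0.12380976 0.04      ]
 [0.66333113 0.20636821 0.04      ]
 [0.55196903 0.2697424  0.04      ]
 [0.50562862 0.18412192 0.04      ]] [np.float64(0.09421734055494056), np.float64(0.12813198834045048), np.float64(0.09735656093977298), np.float64(0.12747462557923142)]
```

The triangulation holds up: bar centre about (0.516, -0.162, 0.118), collar z 0.045, and the block edges come out at roughly 125–128 by 94–100 mm. Next is the wrist camera's mounting and the j6 convention.

```bash
cat >> h.py <<'E'
from scipy.spatial.transform import Rotation as Ro
def tool():
    o=telemetry.get_obs(); return np.array(o["tool_pos"]),Ro.from_euler("xyz",o["orientation"],degrees=True).as_matrix(),o
def shift(target):
    p,R,o=tool(); return R.T@(np.array(target)-p)
E
python3 - <<'E'
from h import *
p,R,o=tool();W=optics.camera_info("wrist");Rc,t=rt(W);C=-Rc.T@t
print("cam in tool",R.T@(C-p),"axes in tool\n",R.T@Rc.T)
# tool-above-block pose: want plug in camera view
print("shift to above plug z.25",shift([.576,.187,.25]), "driver",shift([.516,-.162,.22]))
E
```

```text
cam in tool [ 0.07823399  0.00037974 -0.1579344 ] axes in tool
 [[-4.72552786e-04 -9.57879611e-01 -2.87169685e-01]
 [ 9.99999879e-01 -4.91039673e-04 -7.64648297e-06]
 [-1.33687298e-04 -2.87169654e-01  9.57879727e-01]]
shift to above plug z.25 [-0.60540532  0.66086828 -0.02338337] driver [-0.43347202  0.35125272  0.00625019]
```

Emit:
servo_tool --rows '[[[0,0,0],[0,0,1],0],[[0,0,0],[0,0,1],0]]'

```text
clock: 0.32
tool_pos: [0.223, -0.6369, 0.2261]
orientation: [180.0, -0.0, -173.0]
force: [-0.3, 0.1, -0.1]
opening: 0.0875
```

```bash
python3 - <<'E'
from h import *
p,R,o=tool();print(p,o["orientation"],o["joint_pos"])
E
```

```text
[ 0.22295778 -0.63685575  0.22610934] [ 1.79955977e+02 -1.49871652e-02 -1.72963093e+02] [-5.41959061e+01  2.05685171e+01  6.58984127e-01 -8.55775804e-03
 -7.01362695e+01 -2.87642815e+01]
```

Emit:
servo_tool --rows '[[[0,0,0],[0,0,-1],0],[[0,0,0],[0,0,-1],0],[[0,0,0],[0,0,-1],0],[[0,0,0],[0,0,-1],0],[[0,0,0],[0,0,-1],0],[[0,0,0],[0,0,-1],0],[[0,0,0],[0,0,-1],0],[[0,0,0],[0,0,-1],0],[[0,0,0],[0,0,-1],0],[[0,0,0],[0,0,-1],0],[[0,0,0],[0,0,-1],0]]'

```text
clock: 1.23
tool_pos: [0.223, -0.6369, 0.2262]
orientation: [180.0, 0.0, -106.4]
force: [0.1, -0.0, -0.3]
opening: 0.0879
```

Emit:
servo_tool --rows '[[[-0.0387,-0.0094,0],[0,0,0],0],[[-0.0387,-0.0094,0],[0,0,0],0],[[-0.0387,-0.0094,0],[0,0,0],0],[[-0.0387,-0.0094,0],[0,0,0],0],[[-0.0387,-0.0094,0],[0,0,0],0],[[-0.0387,-0.0094,0],[0,0,0],0],[[-0.0387,-0.0094,0],[0,0,0],0],[[-0.0387,-0.0094,0],[0,0,0],0],[[-0.0387,-0.0094,0],[0,0,0],0],[[-0.0387,-0.0094,0],[0,0,0],0],[[-0.0387,-0.0094,0],[0,0,0],0],[[-0.0387,-0.0094,0],[0,0,0],0],[[-0.0387,-0.0094,0],[0,0,0],0],[[-0.0387,-0.0094,0],[0,0,0],0],[[-0.0387,-0.0094,0],[0,0,0],0],[[0,0,0],[0,0,0],0],[[0,0,0],[0,0,0],0]]'

```text
clock: 2.65
tool_pos: [0.5256, -0.1197, 0.2261]
orientation: [180.0, -0.0, -106.5]
force: [-0.6, -0.1, -0.0]
opening: 0.0875
```

```bash
cat >> h.py <<'E'
import json
def snap(n,name):
    i=optics.camera_info(n);p,R,o=tool();im=optics.snapshot(n);cv2.imwrite(f"pics/{name}.png",im[:,:,::-1])
    json.dump({k:np.array(v).tolist() for k,v in i.items() if k in("mtx","rvec","tvec")},open(f"pics/{name}.json","w"))
    print(o["clock"],p,o["orientation"],o["joint_pos"].round(1),o["opening"]);return im
def load(name): return {k:np.array(v) for k,v in json.load(open(f"pics/{name}.json")).items()}
E
python3 - <<'E'
from h import *
snap("wrist","w1")
E
```

```text
2.65 [ 0.52558117 -0.11969278  0.22608892] [ 1.79953027e+02 -1.31029299e-02 -1.06508536e+02] [  8.    7.8 -16.5  -0.  -65.8 -24.5] 0.08748294290679362
```

View pics/w1.png

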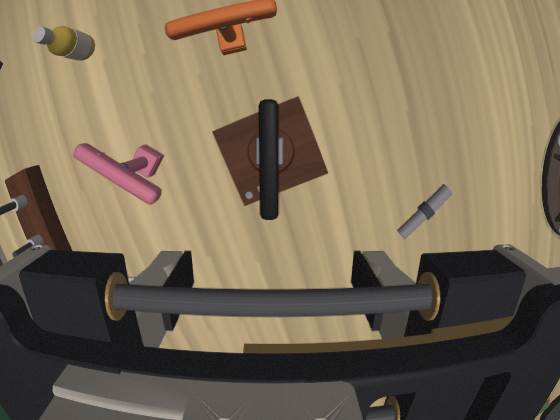

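The wrist view shows the bar running vertically along column 269, with its ends at rows 100 and 218, so the tool yaw already matches the bar. The spare drivers are well clear. I'll take a second wrist view to get the height.

Emit:
servo_tool --rows '[[[0.025,0,0.01],[0,0,0],0],[[0,0,0],[0,0,0],0],[[0,0,0],[0,0,0],0]]'

```text
clock: 2.95
tool_pos: [0.5164, -0.1471, 0.2161]
orientation: [179.9, -0.0, -106.9]
force: [0.1, -0.3, 0.4]
opening: 0.0876
```

```bash
python3 - <<'E'
from h import *
snap("wrist","w2")
P=[]
for n in("w1","w2"):
    g=cv2.imread(f"pics/{n}.png").max(2)
    m=((g<48)*255).astype(np.uint8); m[245:]=0
    k,l,s,c=cv2.connectedComponentsWithStats(m)
    b=[j for j in range(1,k) if s[j,4]>500 and abs(c[j][0]-269)<30]
    for j in b:
        cnt=cv2.findContours((l==j).astype(np.uint8),0,2)[0][0]; print(n,s[j],c[j],cv2.minAreaRect(cnt))
E
python3 -c "
import cv2
for n in('w1','w2'):
    a=cv2.imread(f'pics/{n}.png')[80:260,190:350];cv2.imwrite(f'pics/{n}c.png',cv2.resize(a,None,fx=3.3,fy=3.3,interpolation=2))"
```

```text
2.95 [ 0.51641307 -0.1471119   0.21610155] [ 1.79927266e+02 -2.23064466e-02 -1.06862621e+02] [  5.    8.  -17.6  -0.  -64.5 -21.9] 0.08760454248393042
w1 [ 259  100   30  120 1872] [268.04807692 162.90277778] ((273.5, 159.5), (119.0, 29.0), 90.0)
w2 [ 256  134   35  111 1917] [266.89827856 191.95670318] ((273.4345397949219, 188.9641876220703), (110.14779663085938, 33.19801712036133), 88.93909454345703)
```

View pics/w1c.png

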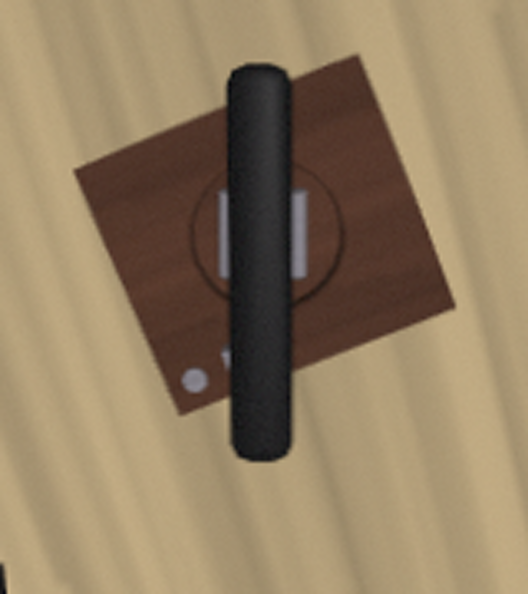

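View pics/w2c.png

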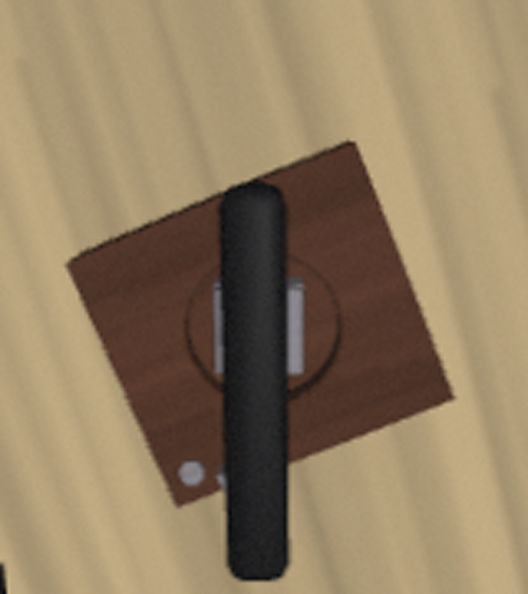

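```bash
python3 - <<'E'
from h import *
a,b=load("w1"),load("w2")
c=lambda p:(np.array(p)+.5)/3.3-.5+np.array((190,80))
def two(p,q): return tri([ray(a,c(p),True),ray(b,c(q),True)])
A=two((259,64),(253,183));B=two((262,461),(258,579));S=two((263,234),(258.5,329))
print(A,B,S)
for z in(.116,.120,.127):
    for i,(p,q) in((a,((259,64),(262,461))),(b,((253,183),(258,579)))):
        u,v=atz(ray(i,c(p),True),z),atz(ray(i,c(q),True),z);print(z,((u+v)/2).round(4),np.linalg.norm(u-v).round(4),np.degrees(np.arctan2(*(v-u)[1::-1])).round(2))
E
```

```text
(array([ 0.50114512, -0.21038533,  0.1187321 ]), [np.float64(4.343800008102795e-05), np.float64(4.3438000080803636e-05)]) (array([ 0.52941594, -0.11375009,  0.11932804]), [np.float64(0.00012402570815882901), np.float64(0.00012402570815880999)]) (array([ 0.51502677, -0.16284664,  0.04301372]), [np.float64(0.00011583686068448815), np.float64(0.00011583686068458981)])
0.116 [ 0.5154 -0.1616  0.116 ] 0.1019 73.78
0.116 [ 0.5156 -0.1613  0.116 ] 0.102 73.59
0.12 [ 0.5152 -0.1621  0.12  ] 0.1004 73.78
0.12 [ 0.5153 -0.1623  0.12  ] 0.1004 73.59
0.127 [ 0.5149 -0.163   0.127 ] 0.0977 73.78
0.127 [ 0.5147 -0.1639  0.127 ] 0.0977 73.59
```

The bar centre is (0.5152, -0.162), z about 0.118, yaw 73.7°. These agree with the top and scene views to within 3 mm. Before gripping the driver I'll take close views of the plug.

Emit:
servo_tool --rows '[[[-0.0387,0.004,0],[0,0,0],0],[[-0.0387,0.004,0],[0,0,0],0],[[-0.0387,0.004,0],[0,0,0],0],[[-0.0387,0.004,0],[0,0,0],0],[[-0.0387,0.004,0],[0,0,0],0],[[-0.0387,0.004,0],[0,0,0],0],[[-0.0387,0.004,0],[0,0,0],0],[[-0.0387,0.004,0.015],[0,0,0],0],[[-0.0387,0.004,0.02],[0,0,0],0],[[-0.0387,0.004,0.02],[0,0,0],0],[[0,0,0],[0,0,0],0],[[0,0,0],[0,0,0],0],[[0,0,0],[0,0,0],0]]'

```text
clock: 4.08
tool_pos: [0.59, 0.2328, 0.1636]
orientation: [180.0, -0.0, -106.7]
force: [0.5, -0.2, 0.3]
opening: 0.0877
```

```bash
python3 - <<'E'
from h import *
snap("wrist","w3")
E
```

```text
4.0833 [0.59000689 0.23278572 0.16356521] [ 1.79999684e+02 -2.92078687e-02 -1.06689180e+02] [ 39.1  19.3  -9.7   0.  -61.  -55.8] 0.08771597141760541
```

Emit:
servo_tool --rows '[[[0.03,0,0],[0,0,0],0],[[0,0,0],[0,0,0],0],[[0,0,0],[0,0,0],0]]'

```text
clock: 4.38
tool_pos: [0.5815, 0.2022, 0.1651]
orientation: [-179.9, 0.1, -106.9]
force: [0.5, 0.8, -1.0]
opening: 0.0876
```

```bash
python3 - <<'E'
from h import *
snap("wrist","w4")
E
```

```text
4.3833 [0.5814674  0.20220445 0.16511889] [-1.79923449e+02  9.34012073e-02 -1.06854127e+02] [ 37.3  17.5 -12.1   0.  -60.2 -54.2] 0.08755124098323916
```

View pics/w3.png

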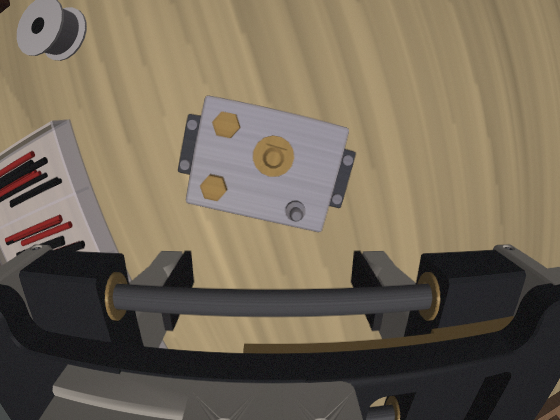

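View pics/w4.png

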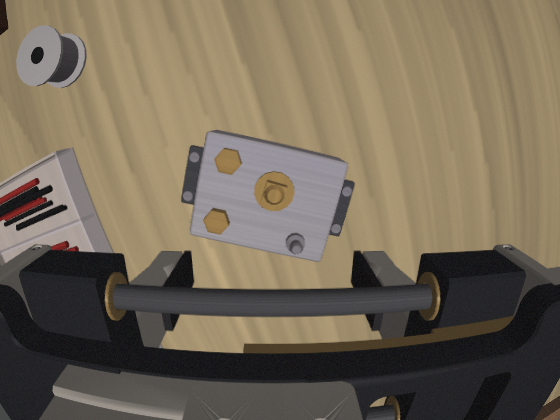

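```bash
python3 - <<'E'
import cv2,numpy as np
for n,y in(('w3',125),('w4',160)):
    a=cv2.imread(f'pics/{n}.png')[y:y+60,243:303].astype(float);a=np.clip((a-20)*1.6,0,255).astype(np.uint8)
    cv2.imwrite(f'pics/{n}c.png',cv2.resize(a,None,fx=10,fy=10,interpolation=2))
E
```

```text
(no output)
```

View pics/w3c.png

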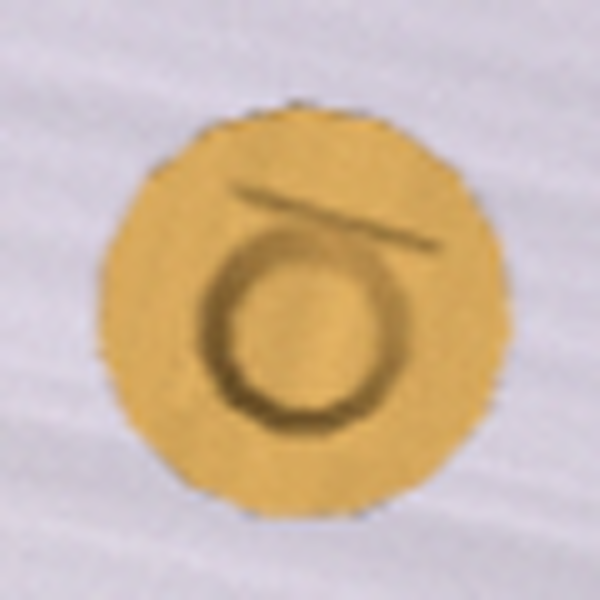

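View pics/w4c.png

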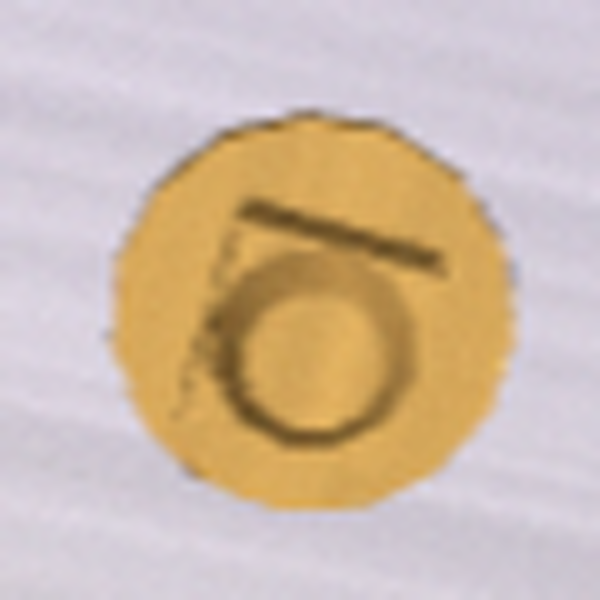

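```bash
python3 - <<'E'
from h import *
a,b=load("w3"),load("w4")
ca=lambda p:(np.array(p)+.5)/10-.5+np.array((243,125))
cb=lambda p:(np.array(p)+.5)/10-.5+np.array((243,160))
ra=lambda p:ray(a,ca(p),True); rb=lambda p:ray(b,cb(p),True)
print("collar",tri([ra((305,312)),rb((314,312))])); print("cone",tri([ra((308,328)),rb((313,354))]))
for z in(.044,): print(atz(ra((305,312)),z),atz(rb((314,312)),z))
print("cone",atz(ra((308,328)),.06),atz(rb((313,354)),.06))
for r,p,q,z in((ra,(232,185),(440,248),.053),(rb,(243,212),(440,268),.055),(rb,(243,200),(445,257),.044)):
    u,v=atz(r(p),z),atz(r(q),z);d=v-u;print(np.linalg.norm(d),np.degrees(np.arctan2(d[1],d[0])), ((u+v)/2).round(4))
for nm,r,e in(("w3",ra,[(98,312),(512,312)]),("w3v",ra,[(305,105),(305,520)])): print(nm,np.linalg.norm(atz(r(e[0]),.044)-atz(r(e[1]),.044)))
# block edges from w3
for p,q in(((206,96),(348,128)),((187,203),(321,231))):
    d=atz(ray(a,q,True),.04)-atz(ray(a,p,True),.04);print("block",np.linalg.norm(d),np.degrees(np.arctan2(d[1],d[0])))
E
```

```text
collar (array([0.57538409, 0.18946639, 0.04036779]), [np.float64(4.429855397629967e-05), np.float64(4.4298553976444384e-05)])
cone (array([0.57509978, 0.18852634, 0.06047578]), [np.float64(0.0001300241220306681), np.float64(0.00013002412203079455)])
[0.57531935 0.18905548 0.044     ] [0.57511945 0.18868612 0.044     ]
cone [0.57498968 0.18861875 0.06      ] [0.57525528 0.18859846 0.06      ]
0.017907924997798762 146.3666088697066 [0.5703 0.1812 0.053 ]
0.017242339842747086 147.000247300323 [0.5704 0.181  0.055 ]
0.01838022018815624 147.12700175790243 [0.5704 0.1823 0.044 ]
w3 0.03542035676082283
w3v 0.035928113227091586
block 0.12611210556775856 150.56313485912673
block 0.1261838328323147 150.94388286069838
```

The plug axis is at (0.5752, 0.1887) with the collar at about 0.042. The head is 18 mm across with its flats at 146.7°, which is the same as 56.7°. The driver bar is at 73.7°, so it needs 17° clockwise to line up. Back to the driver.

Emit:
servo_tool --rows '[[[0.0368,-0.0041,-0.0045],[0,0,-0.08],0],[[0.0368,-0.0041,-0.0045],[0,0,0],0],[[0.0368,-0.0041,-0.0045],[0,0,0],0],[[0.0368,-0.0041,-0.0045],[0,0,0],0],[[0.0368,-0.0041,-0.0045],[0,0,0],0],[[0.0368,-0.0041,-0.0045],[0,0,0],0],[[0.0368,-0.0041,-0.0045],[0,0,0],0],[[0.0368,-0.0041,-0.0045],[0,0,0],0],[[0.0368,-0.0041,-0.0045],[0,0,0],0],[[0.0368,-0.0041,-0.0045],[0,0,0],0],[[0,0,0],[0,0,0],0],[[0,0,0],[0,0,0],0],[[0,0,0],[0,0,0],0]]'

```text
clock: 5.52
tool_pos: [0.5177, -0.1609, 0.209]
orientation: [-179.9, 0.0, -106.3]
force: [0.7, -0.4, -0.6]
opening: 0.0875
```

```bash
python3 - <<'E'
from h import *
snap("wrist","w5");print(shift([.5152,-.162,.098]))
E
```

```text
5.5167 [ 0.51766175 -0.16091121  0.20896455] [-1.79942507e+02  2.49704184e-02 -1.06315816e+02] [  3.5   8.7 -17.7  -0.  -63.5 -19.8] 0.08751208201305485
[0.00243452 0.00204787 0.11076421]
```

View pics/w5.png

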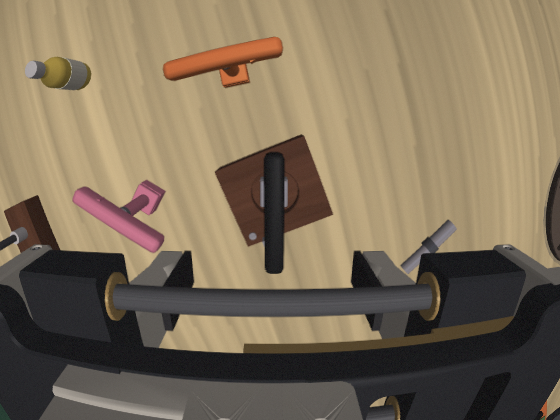

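The bar is between the open jaws, about 2 mm off centre (column 274 against 272), as computed. Descending onto it.

Emit:
servo_tool --rows '[[[0.0024,0.002,0.02],[0,0,0],0],[[0,0,0.02],[0,0,0],0],[[0,0,0.02],[0,0,0],0],[[0,0,0.02],[0,0,0],0],[[0,0,0.02],[0,0,0],0],[[0,0,0.01],[0,0,0],0],[[0,0,0],[0,0,0],0],[[0,0,0],[0,0,0],0]]'

```text
clock: 6.23
tool_pos: [0.5153, -0.1616, 0.0986]
orientation: [180.0, -0.0, -106.1]
force: [-0.1, -0.3, 0.2]
opening: 0.0875
```

Emit:
servo_tool --rows '[[[0,0,0],[0,0,0],1],[[0,0,0],[0,0,0],1],[[0,0,0],[0,0,0],1],[[0,0,0],[0,0,0],1],[[0,0,0],[0,0,0],1],[[0,0,0],[0,0,0],1],[[0,0,0],[0,0,0],1],[[0,0,0],[0,0,0],1],[[0,0,0],[0,0,0],1],[[0,0,0],[0,0,0],1]]'

```text
clock: 7.07
tool_pos: [0.515, -0.1623, 0.0984]
orientation: [180.0, -0.0, -106.2]
force: [-0.8, 0.1, 0.3]
opening: 0.0264
```

```bash
python3 - <<'E'
from h import *
snap("wrist","w6");o=telemetry.get_obs();print(o["force"],o["moment"])
E
```

```text
7.0667 [ 0.51498527 -0.16225779  0.09844461] [ 1.79995150e+02 -1.80071664e-03 -1.06224412e+02] [  3.3  14.9 -26.    0.  -49.1 -19.5] 0.026439814388576097
[-0.92335685  0.01209822  0.02342925] [0.03542068 0.05401794 0.06100671]
```

View pics/w6.png

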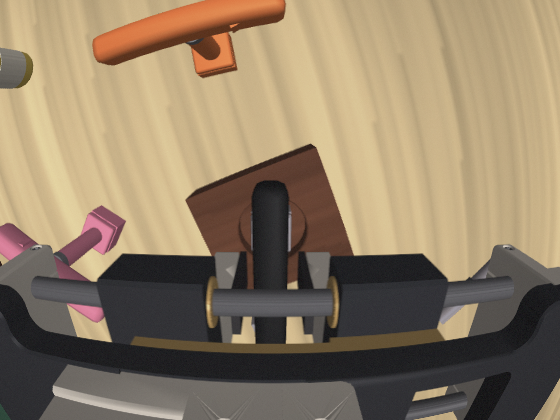

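The fingers are still closing on the bar (opening 26 mm). I'll keep going.

Emit:
servo_tool --rows '[[[0,0,0],[0,0,0],1],[[0,0,0],[0,0,0],1],[[0,0,0],[0,0,0],1],[[0,0,0],[0,0,0],1],[[0,0,0],[0,0,0],1],[[0,0,0],[0,0,0],1]]'

```text
clock: 7.62
tool_pos: [0.515, -0.1623, 0.0984]
orientation: [180.0, -0.0, -106.2]
force: [0.6, 0.7, -1.6]
opening: 0.0158
```

```bash
python3 - <<'E'
from h import *
p,R,o=tool();print(p,o["orientation"],o["force"],o["moment"],o["opening"])
E
```

```text
[ 0.51497481 -0.16225717  0.09840754] [ 1.79995460e+02 -1.64647444e-03 -1.06223050e+02] [ 0.61046266  0.65507406 -1.5564272 ] [-0.06361481 -0.05050838 -0.01561025] 0.01582990267559622
```

Gripped, opening 15.8 mm. Lifting.

Emit:
servo_tool --rows '[[[0,0,-0.004],[0,0,0],1],[[0,0,-0.008],[0,0,0],1],[[0,0,-0.012],[0,0,0],1],[[0,0,-0.016],[0,0,0],1],[[0,0,-0.016],[0,0,0],1],[[0,0,-0.016],[0,0,0],1],[[0,0,-0.014],[0,0,0],1],[[0,0,-0.01],[0,0,0],1],[[0,0,-0.004],[0,0,0],1],[[0,0,0],[0,0,0],1],[[0,0,0],[0,0,0],1],[[0,0,0],[0,0,0],1]]'

```text
clock: 8.62
tool_pos: [0.5144, -0.1621, 0.1975]
orientation: [179.9, -0.0, -106.2]
force: [-0.6, 0.1, -3.7]
opening: 0.0157
```

```bash
python3 - <<'E'
from h import *
snap("wrist","w7");snap("scene","s7");o=telemetry.get_obs();print(o["force"],o["moment"]);print(shift([.5752,.1887,.2]))
a=cv2.imread("pics/s7.png")[120:300,150:390];cv2.imwrite("pics/s7c.png",cv2.resize(a,None,fx=3.2,fy=3.2,interpolation=2))
E
```

```text
8.6167 [ 0.51436006 -0.16213604  0.19748861] [ 1.79904359e+02 -1.17631212e-02 -1.06233587e+02] [  3.3   9.1 -18.8  -0.  -62.2 -19.5] 0.01570981107116689
8.6667 [ 0.51439445 -0.16218485  0.19745655] [ 1.79898455e+02 -1.95521631e-02 -1.06230981e+02] [  3.3   9.1 -18.8  -0.  -62.2 -19.5] 0.016073076436965747
[-0.42300986  0.6750066  -3.35517725] [ 0.04726846  0.0897363  -0.03569176]
[-0.35389226  0.03978502 -0.0025481 ]
```

View pics/w7.png

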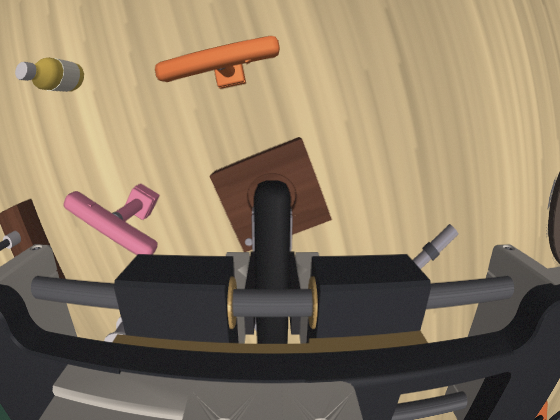

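View pics/s7c.png

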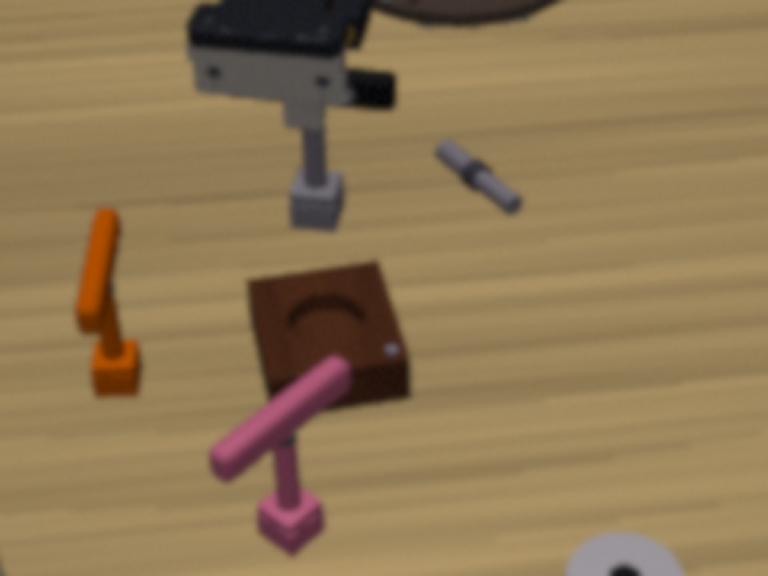

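The driver is out of the holder and hanging straight in the jaws; the wrist force shows about 3.4 N. Carrying it over the plug and turning 17° clockwise.

Emit:
servo_tool --rows '[[[-0.012,0.0013,0],[0,0,0],1],[[-0.024,0.0027,0],[0,0,0],1],[[-0.0354,0.004,0],[0,0,0],1],[[-0.0354,0.004,0],[0,0,0],1],[[-0.0354,0.004,0],[0,0,0],1],[[-0.0354,0.004,0],[0,0,0],1],[[-0.0354,0.004,0],[0,0,0],1],[[-0.0354,0.004,0],[0,0,0],1],[[-0.0354,0.004,0],[0,0,0],1],[[-0.0354,0.004,0],[0,0,0],1],[[-0.0237,0.0027,0],[0,0,0],1],[[-0.011,0.001,0],[0,0,0],1],[[0,0,0],[0,0,0.71],1],[[0,0,0],[0,0,0.71],1],[[0,0,0],[0,0,0.71],1],[[0,0,0],[0,0,0.71],1],[[0,0,0],[0,0,0],1],[[0,0,0],[0,0,0],1],[[0,0,0],[0,0,0],1]]'

```text
clock: 10.3
tool_pos: [0.5756, 0.1886, 0.1983]
orientation: [180.0, -0.0, -123.1]
force: [0.9, -0.0, -4.1]
opening: 0.016
```

```bash
python3 - <<'E'
from h import *
snap("wrist","w8");snap("scene","s8");snap("top","t8");o=telemetry.get_obs();print(o["force"],o["moment"]);print(shift([.5752,.1887,.121]))
a=cv2.imread("pics/s8.png")[130:280,360:520];cv2.imwrite("pics/s8c.png",cv2.resize(a,None,fx=4,fy=4,interpolation=2))
a=cv2.imread("pics/t8.png")[140:270,70:220];cv2.imwrite("pics/t8c.png",cv2.resize(a,None,fx=4,fy=4,interpolation=2))
E
```

```text
10.3 [0.57558988 0.18855015 0.1982568 ] [ 1.79990784e+02 -2.31717653e-02 -1.23131741e+02] [ 36.6  15.2 -10.8  -0.  -64.1 -69.7] 0.016004057798302957
10.35 [0.57564314 0.18857039 0.19832283] [ 1.79993199e+02 -1.63672332e-02 -1.23156972e+02] [ 36.6  15.2 -10.7  -0.  -64.1 -69.8] 0.01578733067860259
10.4 [0.57565869 0.18855021 0.19836661] [ 1.79994945e+02 -1.25066090e-02 -1.23180952e+02] [ 36.6  15.2 -10.7  -0.  -64.1 -69.8] 0.015646035191282666
[-0.61289722 -0.74256434 -3.23723664] [-0.01485029  0.06957293 -0.00247407]
[0.00016786 0.00047917 0.07741923]
```

View pics/s8c.png

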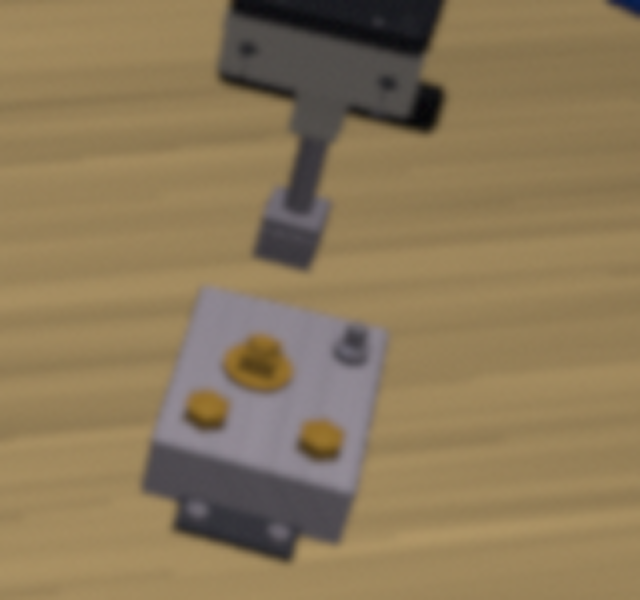

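View pics/w8.png

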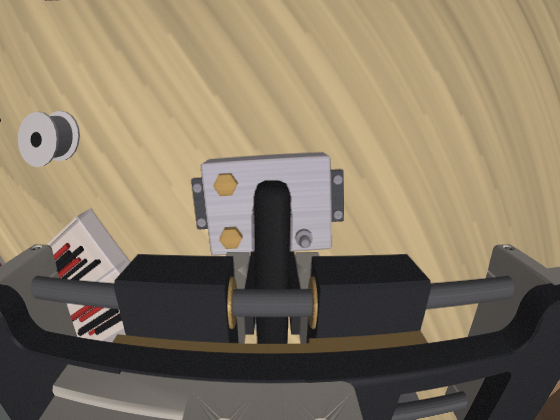

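View pics/t8c.png

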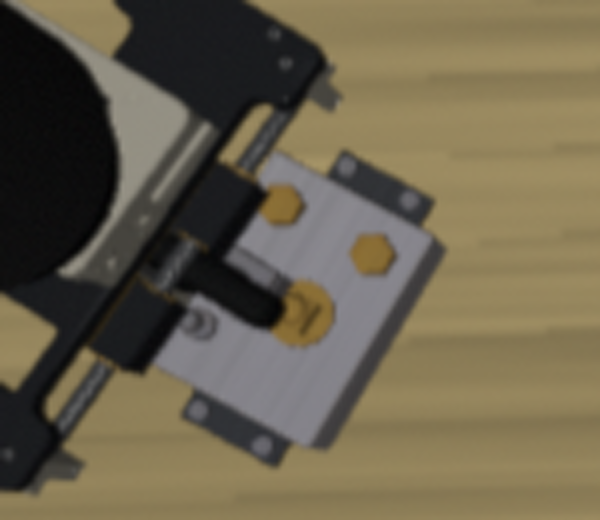

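```bash
python3 - <<'E'
from h import *
i=load("s8");im=cv2.imread("pics/s8.png");a=cv2.resize(im[130:280,360:520],None,fx=5,fy=5,interpolation=2)
def draw(P,col):
    q=[((proj(i,p)-np.array((360,130))+.5)*5-.5) for p in P];cv2.polylines(a,[np.array(q).round().astype(np.int32)],True,col,1)
y=np.radians(56.8);R=np.array([[np.cos(y),-np.sin(y)],[np.sin(y),np.cos(y)]])
sq=lambda c,s,z:[np.array([*(np.array(c)+R@(np.array(v)*s)),z]) for v in((-1,-1),(1,-1),(1,1),(-1,1))]
draw(sq((.57565,.18855),.014,.121),(0,255,0));draw(sq((.57565,.18855),.014,.144),(0,255,255))
draw(sq((.5752,.1887),.009,.044),(0,0,255));draw(sq((.5752,.1887),.009,.055),(255,0,0))
cv2.imwrite("pics/s8o.png",a)
E
```

View pics/s8o.png

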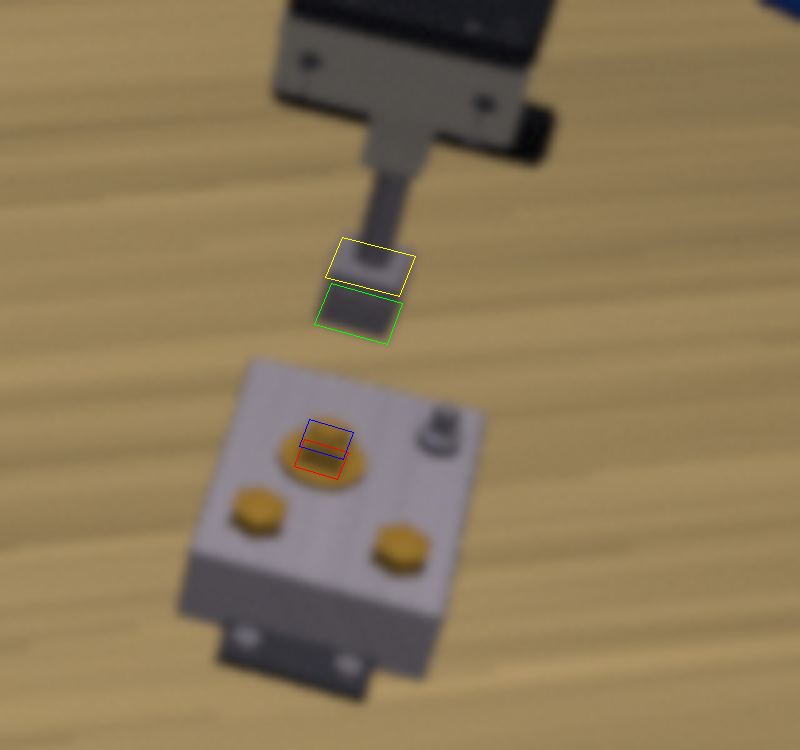

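The overlay puts the socket over the plug and matched in yaw to within about 1–2 mm. Fully seated should read TCP z ≈ 0.122. Descending, then slowing down.

Emit:
servo_tool --rows '[[[0.0002,0.0005,0.01],[0,0,0],1],[[0,0,0.015],[0,0,0],1],[[0,0,0.015],[0,0,0],1],[[0,0,0.01],[0,0,0],1],[[0,0,0.004],[0,0,0],1],[[0,0,0.002],[0,0,0],1],[[0,0,0.002],[0,0,0],1],[[0,0,0.002],[0,0,0],1],[[0,0,0],[0,0,0],1]]'

```text
clock: 11.2
tool_pos: [0.5754, 0.1889, 0.1387]
orientation: [-180.0, 0.0, -123.3]
force: [-0.5, -0.7, -2.8]
opening: 0.0156
```

Emit:
servo_tool --rows '[[[0,0,0.002],[0,0,0],1],[[0,0,0.002],[0,0,0],1],[[0,0,0.001],[0,0,0],1]]'

```text
clock: 11.45
tool_pos: [0.5752, 0.1888, 0.1334]
orientation: [-180.0, 0.0, -123.3]
force: [0.3, -0.2, -3.8]
opening: 0.0159
```

Emit:
servo_tool --rows '[[[0,0,0.0015],[0,0,0],1],[[0,0,0.0015],[0,0,0],1],[[0,0,0],[0,0,0],1]]'

```text
clock: 11.7
tool_pos: [0.5751, 0.1887, 0.1301]
orientation: [180.0, -0.0, -123.3]
force: [0.1, -0.1, -4.2]
opening: 0.0159
```

```bash
cat > st.py <<'E'
from h import *
p,R,o=tool();print("t",round(o["clock"],2),p.round(4),np.round(o["orientation"],2),"F",o["force"].round(2),"M",o["moment"].round(3),"op",round(o["opening"],4),"j6",o["joint_pos"][5].round(1))
E
python3 st.py
```

```text
t 11.7 [0.5751 0.1887 0.1301] [ 1.7999e+02 -2.0000e-02 -1.2326e+02] F [ 0.07 -0.05 -4.18] M [0.079 0.044 0.037] op 0.0159 j6 -69.9
```

There's no contact force and the mouth is already past the cone and the head's top. Continuing down.

Emit:
servo_tool --rows '[[[0,0,0.002],[0,0,0],1],[[0,0,0.002],[0,0,0],1],[[0,0,0.001],[0,0,0],1],[[0,0,0],[0,0,0],1]]'

```text
clock: 12.03
tool_pos: [0.5751, 0.1887, 0.1251]
orientation: [180.0, -0.0, -123.3]
force: [-0.3, 0.4, -4.0]
opening: 0.0161
```

Emit:
servo_tool --rows '[[[0,0,0.001],[0,0,0],1],[[0,0,0.001],[0,0,0],1],[[0,0,0],[0,0,0],1]]'

```text
clock: 12.28
tool_pos: [0.5751, 0.1887, 0.1233]
orientation: [180.0, -0.0, -123.3]
force: [0.0, 0.1, -2.6]
opening: 0.016
```

```bash
python3 st.py
```

```text
t 12.28 [0.5751 0.1887 0.1233] [ 1.7999e+02 -1.0000e-02 -1.2327e+02] F [ 0.    0.13 -2.56] M [0.065 0.052 0.056] op 0.016 j6 -69.9
```

Emit:
servo_tool --rows '[[[0,0,0.0007],[0,0,0],1],[[0,0,0],[0,0,0],1]]'

```text
clock: 12.45
tool_pos: [0.5752, 0.1888, 0.1227]
orientation: [180.0, -0.0, -123.3]
force: [-0.3, -0.1, -4.1]
opening: 0.0155
```

Emit:
servo_tool --rows '[[[0,0,0.0007],[0,0,0],1],[[0,0,0],[0,0,0],1]]'

```text
clock: 12.62
tool_pos: [0.5754, 0.1888, 0.1224]
orientation: [-180.0, 0.0, -123.3]
force: [-0.3, 0.5, -0.2]
opening: 0.0159
```

```bash
python3 st.py
```

```text
t 12.62 [0.5754 0.1888 0.1224] [-1.7998e+02  1.0000e-02 -1.2325e+02] F [-0.34  0.46 -0.24] M [-0.038  0.351 -0.001] op 0.0159 j6 -69.9
```

The weight is coming off at TCP z 0.1224, which is the collar contact predicted. I'll press slightly and check.

Emit:
servo_tool --rows '[[[0,0,0.0007],[0,0,0],1],[[0,0,0],[0,0,0],1],[[0,0,0],[0,0,0],1]]'

```text
clock: 12.87
tool_pos: [0.5756, 0.1888, 0.1223]
orientation: [-180.0, 0.0, -123.2]
force: [-2.3, -1.4, 5.1]
opening: 0.0157
```

```bash
python3 - <<'E'
exec(open("st.py").read())
snap("scene","s9")
a=cv2.imread("pics/s9.png")[130:280,360:520];cv2.imwrite("pics/s9c.png",cv2.resize(a,None,fx=5,fy=5,interpolation=2))
E
```

```text
t 12.87 [0.5756 0.1888 0.1223] [-1.7996e+02  5.0000e-02 -1.2324e+02] F [-2.26 -1.42  5.07] M [-0.249  0.993 -0.055] op 0.0157 j6 -69.9
12.8667 [0.57558099 0.18883936 0.12233806] [-1.79958311e+02  4.72732470e-02 -1.23244085e+02] [ 36.6  19.  -16.3   0.  -54.7 -69.9] 0.015692267381870312
```

View pics/s9c.png

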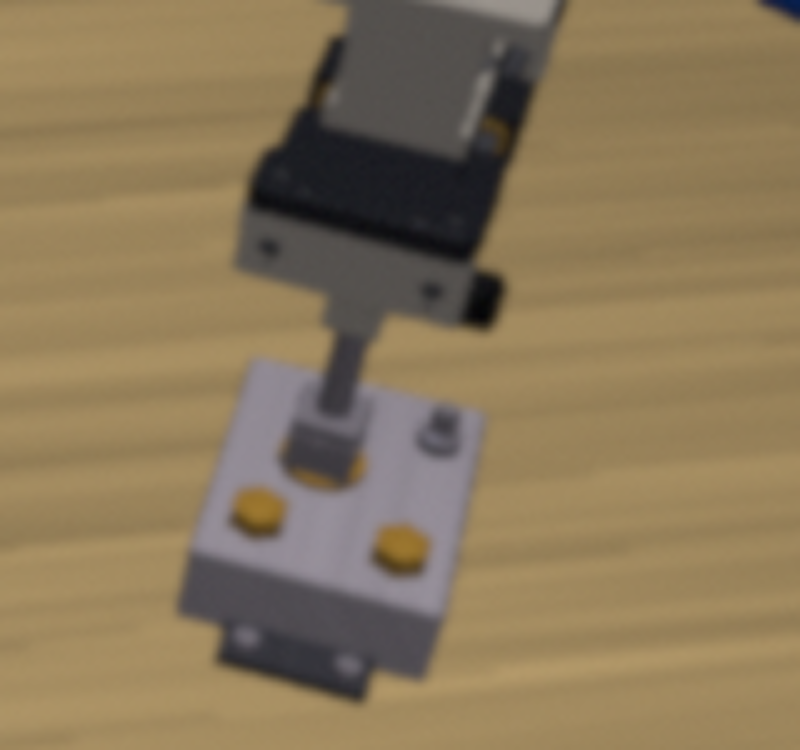

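The socket is fully down on the collar: z is where predicted, with about 9 N of press. I'll ease the press a little and begin turning clockwise in small steps, reading the moment each time.

Emit:
servo_tool --rows '[[[0,0,-0.0004],[0,0,0.25],1],[[0,0,0],[0,0,0.5],1],[[0,0,0],[0,0,0.5],1],[[0,0,0],[0,0,0.5],1],[[0,0,0],[0,0,0],1]]'

```text
clock: 13.33
tool_pos: [0.5758, 0.1892, 0.1224]
orientation: [-180.0, 0.1, -133.9]
force: [0.3, 1.1, 3.2]
opening: 0.0161
```

```bash
python3 st.py
```

```text
t 13.33 [0.5758 0.1892 0.1224] [-1.7997e+02  9.0000e-02 -1.3387e+02] F [0.29 1.13 3.2 ] M [0.366 0.346 0.038] op 0.0161 j6 -80.5
```

Emit:
servo_tool --rows '[[[0,0,0],[0,0,0.5],1],[[0,0,0],[0,0,0.5],1],[[0,0,0],[0,0,0],1]]'

```text
clock: 13.58
tool_pos: [0.5758, 0.1892, 0.1223]
orientation: [-180.0, 0.1, -139.8]
force: [0.5, 1.0, 3.5]
opening: 0.0158
```

```bash
python3 st.py
```

```text
t 13.58 [0.5758 0.1892 0.1223] [-1.7998e+02  9.0000e-02 -1.3978e+02] F [0.52 1.04 3.52] M [0.45  0.261 0.043] op 0.0158 j6 -86.4
```

Emit:
servo_tool --rows '[[[0,0,0],[0,0,0.5],1],[[0,0,0],[0,0,0.5],1],[[0,0,0],[0,0,0],1]]'

```text
clock: 13.83
tool_pos: [0.5758, 0.1892, 0.1223]
orientation: [-180.0, 0.1, -145.7]
force: [-0.1, 1.5, 3.2]
opening: 0.0157
```

```bash
python3 st.py
```

```text
t 13.83 [0.5758 0.1892 0.1223] [-1.7999e+02  9.0000e-02 -1.4571e+02] F [-0.08  1.51  3.21] M [0.572 0.196 0.059] op 0.0157 j6 -92.4
```

Emit:
servo_tool --rows '[[[0,0,0],[0,0,0.5],1],[[0,0,0],[0,0,0.5],1],[[0,0,0],[0,0,0],1]]'

```text
clock: 14.08
tool_pos: [0.5758, 0.1892, 0.1223]
orientation: [180.0, 0.1, -151.7]
force: [0.1, 1.1, 4.0]
opening: 0.0161
```

```bash
python3 - <<'E'
exec(open("st.py").read())
snap("wrist","w10");snap("scene","s10")
a=cv2.imread("pics/s10.png")[130:280,360:520];cv2.imwrite("pics/s10c.png",cv2.resize(a,None,fx=4,fy=4,interpolation=2))
E
```

```text
t 14.08 [0.5758 0.1892 0.1223] [ 1.8000e+02  9.0000e-02 -1.5167e+02] F [0.12 1.14 4.05] M [0.705 0.097 0.171] op 0.0161 j6 -98.3
14.0833 [0.5758312  0.18921846 0.12231728] [ 1.79998882e+02  9.11886656e-02 -1.51670411e+02] [ 36.6  19.  -16.2   0.  -54.7 -98.3] 0.01607555992890894
14.1333 [0.57580366 0.18920002 0.12229543] [ 1.79999332e+02  8.84982049e-02 -1.51532451e+02] [ 36.6  19.  -16.3   0.  -54.7 -98.2] 0.015643500978654738
```

View pics/w10.png

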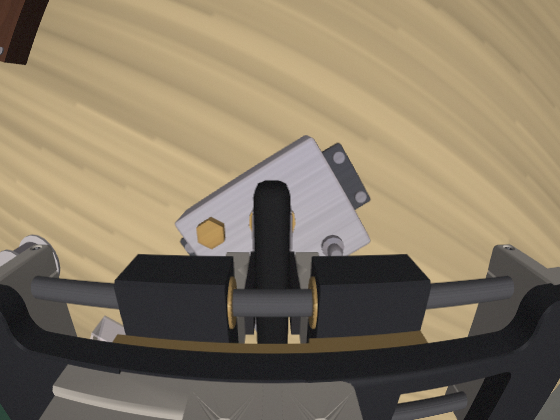

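View pics/s10c.png

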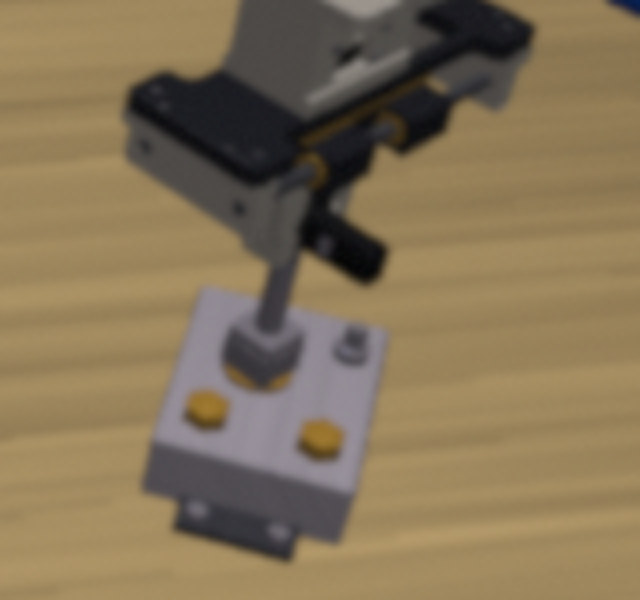

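The wrist view shows the bar still square in the jaws with no slip. In the scene view the socket has turned with the handle. The torque is now rising (0.17 N m), so I'll continue.

Emit:
servo_tool --rows '[[[0,0,0],[0,0,0.5],1],[[0,0,0],[0,0,0.5],1],[[0,0,0],[0,0,0],1]]'

```text
clock: 14.43
tool_pos: [0.5758, 0.1892, 0.1223]
orientation: [180.0, 0.1, -157.7]
force: [0.0, 1.3, 4.5]
opening: 0.0156
```

```bash
python3 st.py
```

```text
t 14.43 [0.5758 0.1892 0.1223] [ 1.7999e+02  9.0000e-02 -1.5772e+02] F [0.01 1.28 4.46] M [ 0.815 -0.042  0.176] op 0.0156 j6 -104.4
```

Emit:
servo_tool --rows '[[[0,0,0],[0,0,0.5],1],[[0,0,0],[0,0,0.5],1],[[0,0,0],[0,0,0],1]]'

```text
clock: 14.68
tool_pos: [0.5759, 0.1892, 0.1223]
orientation: [180.0, 0.1, -163.7]
force: [0.0, 2.5, 5.5]
opening: 0.016
```

```bash
python3 st.py
```

```text
t 14.68 [0.5759 0.1892 0.1223] [ 1.7998e+02  9.0000e-02 -1.6370e+02] F [0.   2.52 5.47] M [ 0.849 -0.106  0.191] op 0.016 j6 -110.4
```

Emit:
servo_tool --rows '[[[0,0,0],[0,0,0.5],1],[[0,0,0],[0,0,0.5],1],[[0,0,0],[0,0,0],1]]'

```text
clock: 14.93
tool_pos: [0.5759, 0.1892, 0.1223]
orientation: [180.0, 0.1, -169.7]
force: [0.4, 2.0, 5.1]
opening: 0.0163
```

```bash
python3 st.py
```

```text
t 14.93 [0.5759 0.1892 0.1223] [ 1.7997e+02  9.0000e-02 -1.6970e+02] F [0.44 2.03 5.12] M [ 0.788 -0.133  0.229] op 0.0163 j6 -116.4
```

Emit:
servo_tool --rows '[[[0,0,0],[0,0,0.5],1],[[0,0,0],[0,0,0.5],1],[[0,0,0],[0,0,0],1]]'

```text
clock: 15.18
tool_pos: [0.5759, 0.1892, 0.1223]
orientation: [180.0, 0.1, -175.7]
force: [1.0, 2.1, 4.8]
opening: 0.0159
```

```bash
python3 st.py
```

```text
t 15.18 [0.5759 0.1892 0.1223] [ 1.7997e+02  9.0000e-02 -1.7568e+02] F [0.96 2.1  4.75] M [ 0.883 -0.237  0.314] op 0.0159 j6 -122.3
```

Emit:
servo_tool --rows '[[[0,0,0],[0,0,0.5],1],[[0,0,0],[0,0,0.5],1],[[0,0,0],[0,0,0],1]]'

```text
clock: 15.43
tool_pos: [0.576, 0.1892, 0.1223]
orientation: [180.0, 0.1, 178.3]
force: [1.0, 1.6, 5.2]
opening: 0.0156
```

```bash
python3 st.py
```

```text
t 15.43 [0.576  0.1892 0.1223] [1.7996e+02 9.0000e-02 1.7833e+02] F [1.05 1.57 5.24] M [ 0.823 -0.313  0.377] op 0.0156 j6 -128.3
```

Emit:
servo_tool --rows '[[[0,0,0],[0,0,0.5],1],[[0,0,0],[0,0,0],1]]'

```text
clock: 15.6
tool_pos: [0.576, 0.1892, 0.1223]
orientation: [180.0, 0.1, 175.4]
force: [0.2, 1.5, 5.2]
opening: 0.0156
```

```bash
python3 st.py
```

```text
t 15.6 [0.576  0.1892 0.1223] [1.7996e+02 9.0000e-02 1.7535e+02] F [0.22 1.53 5.22] M [ 0.777 -0.471  0.538] op 0.0156 j6 -131.3
```

Emit:
servo_tool --rows '[[[0,0,0],[0,0,0.5],1],[[0,0,0],[0,0,0],1]]'

```text
clock: 15.77
tool_pos: [0.576, 0.1892, 0.1223]
orientation: [179.9, 0.1, 172.3]
force: [0.8, 1.9, 4.8]
opening: 0.0156
```

```bash
python3 st.py
```

```text
t 15.77 [0.576  0.1892 0.1223] [1.7995e+02 9.0000e-02 1.7234e+02] F [0.76 1.89 4.84] M [ 0.826 -0.491  0.44 ] op 0.0156 j6 -134.3
```

```bash
cat > av.py <<'E'
from h import *
M=[]
for k in range(6):
    p,R,o=tool();M.append(o["moment"][2]);optics.snapshot("top")
print("t",round(o["clock"],2),"yaw",round(o["orientation"][2],2),"Mz",np.round(M,2),"mean",np.mean(M).round(3),"j6",o["joint_pos"][5].round(1),"F",o["force"].round(1),"op",round(o["opening"],4))
E
python3 av.py
```

```text
t 16.02 yaw 172.51 Mz [0.44 0.44 0.48 0.46 0.44 0.47] mean 0.455 j6 -134.1 F [0.9 1.3 5. ] op 0.0159
```

Emit:
servo_tool --rows '[[[0,0,0],[0,0,0.35],1],[[0,0,0],[0,0,0],1]]'

```text
clock: 16.23
tool_pos: [0.576, 0.1892, 0.1223]
orientation: [179.9, 0.1, 170.3]
force: [1.8, 1.3, 4.9]
opening: 0.0157
```

```bash
python3 av.py
```

```text
t 16.48 yaw 170.41 Mz [0.4  0.37 0.42 0.37 0.4  0.38] mean 0.391 j6 -136.2 F [0.9 1.7 5.4] op 0.0155
```

The torque peaked at about 0.54 at yaw 175.4°, then averaged 0.455 and 0.391 while still turning, so the driver has clicked, with roughly 0.1 rad of swing. One more small step will confirm the steady fall and stay well under 0.3 rad.

Emit:
servo_tool --rows '[[[0,0,0],[0,0,0.3],1],[[0,0,0],[0,0,0],1]]'

```text
clock: 16.7
tool_pos: [0.576, 0.1892, 0.1223]
orientation: [179.9, 0.1, 168.5]
force: [1.0, 2.2, 4.9]
opening: 0.0158
```

```bash
python3 av.py; python3 -c "
from h import *
snap('scene','s11');snap('wrist','w11')
a=cv2.imread('pics/s11.png')[130:280,360:520];cv2.imwrite('pics/s11c.png',cv2.resize(a,None,fx=5,fy=5,interpolation=2))"
```

```text
t 16.95 yaw 168.6 Mz [0.38 0.28 0.35 0.38 0.42 0.3 ] mean 0.352 j6 -138.1 F [0.7 1.7 4.9] op 0.0158
17.0 [0.57598734 0.18916838 0.12230395] [1.79939822e+02 8.28204912e-02 1.68600382e+02] [  36.6   19.   -16.2    0.   -54.7 -138.1] 0.015919888725340583
17.05 [0.57599255 0.18916337 0.12230536] [1.79943108e+02 8.17571541e-02 1.68603939e+02] [  36.6   19.   -16.2    0.   -54.7 -138.1] 0.015837562964854158
```

View pics/s11c.png

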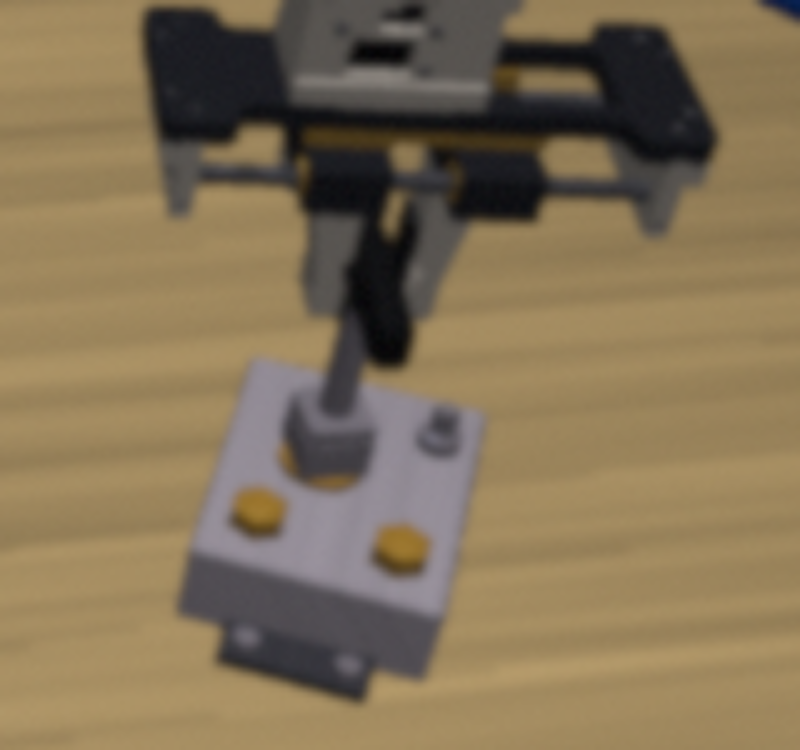

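View pics/w11.png

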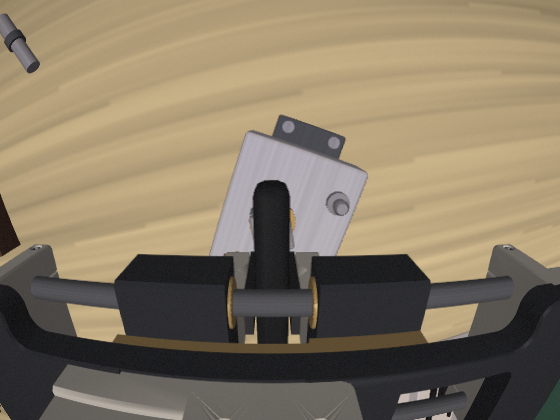

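The fall continues to 0.352 N m, about two thirds of the peak, which means roughly 0.18 rad of swing. The bar is still square in the jaws. Stopping here and letting go.

Emit:
servo_tool --rows '[[[0,0,0],[0,0,0],0.5],[[0,0,0],[0,0,0],0.5],[[0,0,0],[0,0,0],0.5],[[0,0,0],[0,0,0],0.5],[[0,0,0],[0,0,0],0.5],[[0,0,0],[0,0,0],0.5],[[0,0,0],[0,0,0],0.5],[[0,0,0],[0,0,0],0.5]]'

```text
clock: 17.77
tool_pos: [0.5751, 0.1887, 0.1217]
orientation: [-180.0, -0.0, 168.3]
force: [0.3, 0.4, 0.5]
opening: 0.0438
```

```bash
python3 st.py;python3 -c "
from h import *
snap('wrist','w12')"
```

```text
t 17.77 [0.5751 0.1887 0.1217] [-1.7999e+02 -1.0000e-02  1.6834e+02] F [0.28 0.44 0.45] M [-0.041 -0.03  -0.065] op 0.0438 j6 -138.3
17.7667 [0.57514858 0.18869283 0.12165384] [-1.79990387e+02 -1.18428848e-02  1.68342522e+02] [  36.6   19.   -16.3   -0.   -54.7 -138.3] 0.04383086812481967
```

View pics/w12.png

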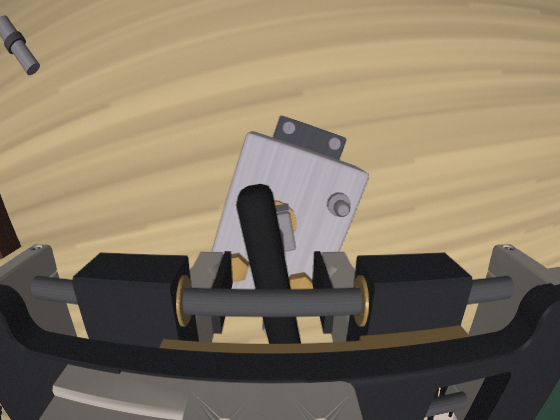

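The bar sprang back about 10° between the jaws and is lined up with the socket again. That shows it had swung past the click. Everything reads free, so I'll withdraw straight up.

Emit:
servo_tool --rows '[[[0,0,-0.003],[0,0,0],0.4],[[0,0,-0.006],[0,0,0],0.4],[[0,0,-0.01],[0,0,0],0.4],[[0,0,-0.015],[0,0,0],0.4],[[0,0,-0.02],[0,0,0],0.4],[[0,0,-0.03],[0,0,0],0.4],[[0,0,-0.03],[0,0,0],0.4],[[0,0,-0.02],[0,0,0],0.4]]'

```text
clock: 18.48
tool_pos: [0.5761, 0.1889, 0.2603]
orientation: [179.9, 0.2, 168.4]
force: [0.7, -0.0, -0.1]
opening: 0.0525
```

Emit:
servo_tool --rows '[[[-0.03,0,0],[0,0,0],0.4],[[-0.04,0,0],[0,0,0],0.4],[[-0.03,0,0],[0,0,0],0.4],[[0,0,0],[0,0,0],0.4],[[0,0,0],[0,0,0],0.4],[[0,0,0],[0,0,0],0.4]]'

```text
clock: 18.98
tool_pos: [0.673, 0.1683, 0.2561]
orientation: [-180.0, -0.0, 168.3]
force: [0.0, -0.2, 0.1]
opening: 0.0524
```

```bash
python3 st.py;python3 -c "
from h import *
snap('wrist','w13');snap('scene','s13');snap('top','t13')
a=cv2.imread('pics/s13.png')[130:280,360:520];cv2.imwrite('pics/s13c.png',cv2.resize(a,None,fx=5,fy=5,interpolation=2))"
```

```text
t 18.98 [0.673  0.1683 0.2561] [-1.8000e+02 -1.0000e-02  1.6831e+02] F [ 0.   -0.23  0.06] M [-0.067  0.009 -0.004] op 0.0524 j6 -131.8
18.9833 [0.67301855 0.16833433 0.25609154] [-1.79997675e+02 -9.50116166e-03  1.68306678e+02] [  30.1   21.5    5.9   -0.   -74.4 -131.8] 0.05244106389884182
19.0333 [0.6727466  0.16854961 0.25648294] [1.79983875e+02 1.79028979e-02 1.68339917e+02] [  30.1   21.4    5.9   -0.   -74.4 -131.8] 0.05245299234931589
19.0833 [0.67261265 0.16875177 0.25668462] [1.79970470e+02 3.63980853e-02 1.68364364e+02] [  30.1   21.4    5.9    0.   -74.4 -131.8] 0.052252052590797335
```

View pics/w13.png

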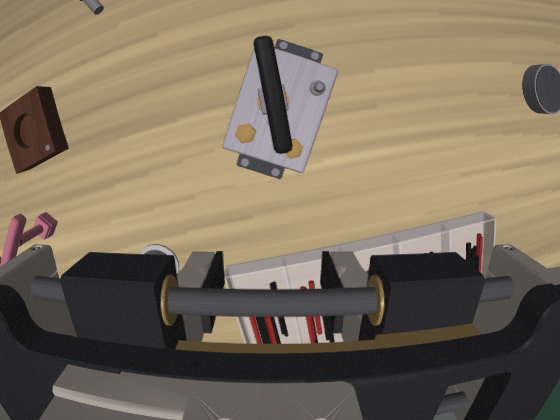

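View pics/s13c.png

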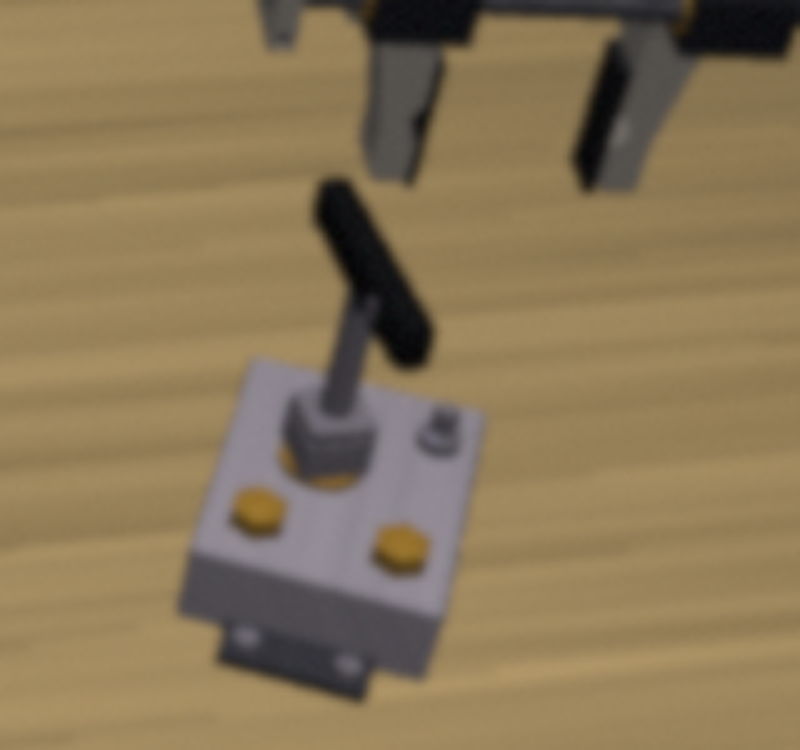

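View pics/t13.png

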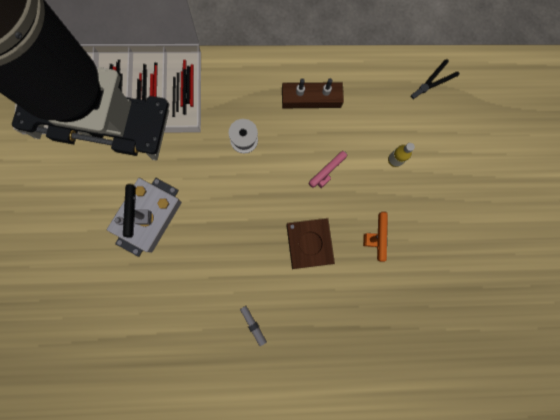

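The driver stands upright on the plug: in the scene crop the socket is at (330,435), the same as before release, with its rim on the collar. The spool (243,133), bottle (401,155), sensor (253,326) and spare drivers are where they started. The gripper is clear. Handing in.

```bash
python3 -c "
from plant import ctrl
print(ctrl.close_job())"
```

```text
the job is handed in; nothing more can be done
None
```

The job is done and handed in at about 19 s: the driver stands on the tightened plug, with the gripper about 0.1 m clear.

- **Seating:** I set the socket down over the plug at TCP z 0.1223, where the predicted full-down height was 0.1224. The wrist force showed the rim resting on the collar, and the picture agreed.
- **Tightening:** I turned it clockwise about 68°. The torque rose to about 0.54 N m (single reading), then fell to averages of 0.455, 0.391 and 0.352 N m. I stopped there, at an estimated 0.12 to 0.18 rad past the click.
- **Release:** On letting go, the handle sprang back about 10°, and the socket did not visibly turn back. The last pictures show the driver upright and the spool, bottle, sensor and spare drivers unmoved.

**Uncertain:**
- The moment readings are noisy, by about 0.05 N m each. I inferred the swing from torque and yaw and did not measure it directly.
- The camera views differed from each other by 2 to 3 mm in places, within the fit's tolerance.

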